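# Return the calibration weights to their fitted cases after the balance check

### The arm

A 6-joint arm with a two-finger parallel gripper is mounted at the origin on a cart in front of the work surface, level with it; the furniture and walls round the work are solid. World frame = base frame: x ahead of the robot, y to its left, z up, the work surface at z = 0. Lengths are in m, angles in rad, forces in N, time in s.
With the tool pointing down it reaches from about 0.25 to 0.775 m from the base axis. Payload 4 kg.
Tool frame: the origin (TCP) lies between the finger pads; the fingertips stand 14 mm ahead of it and the grasp point (between the pads) lies 5 mm behind it (nose_length is the distance from the TCP to the fingertips, in m); z points along the fingers, y is the line along which they close (so a half turn about z gives the same grasp; the last joint's range is limited). The gripper opens to 94 mm and grips with 3 to 60 N. Pads are 16 mm wide; open, the fingers measure 119 mm over their backs; the gripper's body (75 mm by 177 mm) begins 78 mm behind the grasp point.
Start: joints at [-1.311, 0.087, 1.371, -0, 1.684, -0.103], TCP at [0.195, -0.514, 0.22] pointing down, gripper open.
Joint ranges: [-3.1, 3.1], [-0.76, 2.03], [0.27, 2.55], [-1.08, 4.22], [0.17, 2.65], [-2.57, 2.57]. Speed limits (rad/s): [2.79, 2.79, 3.14, 3.14, 3.14, 3.14].

### API

Orientations are given as [roll, pitch, yaw] about the fixed x, y, z axes, in that order (R = Rz(yaw) Ry(pitch) Rx(roll)).
In Python, from bench import * gives the robot as it stands.
- The arm moves only by the tool move_arm, never from a script. Its argument "steps" is one flat list of numbers, 7 for each row, row after row: the turn, a rotation vector about the world's x, y, z in rad, then the shift along the world's x, y, z in m, then the opening, from 0 (shut) to 1 (fully open). A call has 1 to 12 rows; each row is the pose to reach, as a shift and turn from the pose commanded when the call began; what a row does not reach only later rows make up. A row lasts 1/10 s, in which the tool goes at most 50 mm and 8.59 degrees, less where a joint would pass 70% of its speed; a pose out of reach is approached as far as the arm can. A call with a gripper value outside its range is refused whole. The fingers move at their own pace and stop on an object; the grip force is fixed at half the most. Time passes only in rows, so rows that repeat a pose let the fingers close. It gives the time, the measured TCP pose, the force, the opening and the grip force at its end, in the units of the state.
- get_obs(): the state, without advancing time (a new reading comes with each control period).
- snapshot(name): name is "scene" or "top" or "wrist"; returns (picture, depth): 384x512x3 uint8, red, green, blue; 384x512 float32, m along the optical axis (not along the pixel's ray), 0 where there is no reading.
- camera_model(name): a dict with "fx", "fy", "cx", "cy" (pixels), "rvec" (rotation vector, rad) and "tvec" (3), from world to camera coordinates, as OpenCV has them. Camera axes: x right, y down, z forward; pixel columns grow to the right and rows downward; lengths in m; the calibration is good to about 2 mm. A picture is of the moment at which its call begins: read the wrist's pose just before it. camera_model takes no time and is no camera call; for the wrist camera it gives the pose at the moment of the call.
- close_job(): hands the job in; it is judged then, once.
Trained networks look in the newest picture that a camera, given by its name, has taken for a name from the list of things; names that differ only in an ending like _2 or _b are one class to them, and where a whole thing is asked for, a point or a joint stands for the part that bears it (a point fixed in the world has none). Each returns a list of dicts, best first, with "score" (0 to 1); they miss things now and then, are a little off and sometimes report something else, mostly with a low value. They report only what shows in the picture. A call takes as long as a camera call. They do not tell look-alikes from the thing itself.
- silhouettes(camera, target): "pixels" (384x512 bool, what is visible of it) and "uv" ([column, row] in pixels, amid what is visible of it).
- spot_point(camera, target): "uv" ([column, row] in pixels: a listed point, or the origin of a listed thing).
The state is a dict: "time": time; "joint_positions": joint angles; "qvel": joint speeds; "joint_torque": joint torques, N m; "tool_pos": TCP position; "ee_rot": TCP orientation; "wrist_force": force on the tool from outside, world axes, zero at the start; "wrist_torque": the same for the moment, N m; "width": finger opening in m; "finger_force": force on a finger pad.
Only numpy, scipy, OpenCV 4.12 (cv2) and the standard library are available. Lean on these libraries where they do the work, as an engineer would, in place of code of your own. Each camera call takes 0.05 s, during which the arm holds its last target. There are 200 camera calls.

### The job

The balance check is finished: put each of the four steel calibration weights back, upright and fully seated, into the round well of its own open case, the one whose well fits its size (the four sizes of weight go into the four sizes of well, largest to largest and smallest to smallest). Hold a weight until it stands on the well floor instead of letting it drop, and leave the conical flask and the blue-capped bottle standing where they are.

Things in the scene. Friction and masses are not known exactly. Their poses are not given: they have to be found in the camera images.
- weight_500: loose polished steel calibration weight of 500 g, the largest of the four: upright cylinder 40 mm across and 45 mm tall, with a round grip knob on top (22 mm across, its top 63 mm above the underside, thinner neck in the lowest 5 mm above the cylinder). Origin: centre of the underside; z up along its axis. Held by the knob it can swing 0.1 rad out of plumb
- case_500: the 500 g weight's case (largest): wood, lined blue, opened flat, fixed to the bench; two square halves, each 65x65 mm, 42 mm high. Base half: round well 47 mm across, mouth chamfered 4 mm, pale felt floor 8 mm above the bench. Lid half, on its +y side: square tray, no well. Origin: on the well's axis at bench height; z up, y to the lid. A seated weight's cylinder rises 11 mm above the case
- weight_200: loose polished steel calibration weight of 200 g, the second largest of the four: upright cylinder 31 mm across and 30 mm tall, with a round grip knob on top (17 mm across, its top 46 mm above the underside, thinner neck in the lowest 5 mm above the cylinder). Origin: centre of the underside; z up along its axis
- case_200: the 200 g weight's case (second largest): wood, lined blue, opened flat, fixed to the bench; two square halves, each 56x56 mm, 32 mm high. Base half: round well 38 mm across, mouth chamfered 4 mm, pale felt floor 8 mm above the bench. Lid half, on its +y side: square tray, no well. Origin: on the well's axis at bench height; z up, y to the lid. A seated weight's cylinder rises 6 mm above the case
- weight_100: loose polished steel calibration weight of 100 g, the second smallest of the four: upright cylinder 24 mm across and 25 mm tall, with a round grip knob on top (14 mm across, its top 39 mm above the underside, thinner neck in the lowest 5 mm above the cylinder). Origin: centre of the underside; z up along its axis
- case_100: the 100 g weight's case (second smallest): wood, lined blue, opened flat, fixed to the bench; two square halves, each 49x49 mm, 26 mm high. Base half: round well 31 mm across, mouth chamfered 4 mm, pale felt floor 8 mm above the bench. Lid half, on its +y side: square tray, no well. Origin: on the well's axis at bench height; z up, y to the lid. A seated weight's cylinder rises 7 mm above the case
- weight_50: loose polished steel calibration weight of 50 g, the smallest of the four: upright cylinder 16 mm across and 24 mm tall, with a round grip knob on top (12 mm across, its top 37 mm above the underside, thinner neck in the lowest 5 mm above the cylinder). Origin: centre of the underside; z up along its axis
- case_50: the 50 g weight's case (smallest): wood, lined blue, opened flat, fixed to the bench; two square halves, each 41x41 mm, 25 mm high. Base half: round well 23 mm across, mouth chamfered 4 mm, pale felt floor 8 mm above the bench. Lid half, on its +y side: square tray, no well. Origin: on the well's axis at bench height; z up, y to the lid. A seated weight's cylinder rises 7 mm above the case
- flask: loose glass conical flask with cream contents, 64 mm across the base and 104 mm tall, a bystander. Origin: centre of the underside
- bottle_blue: loose white reagent bottle with a blue cap, 56 mm across and 104 mm tall, a bystander. Origin: centre of the underside. Between it and the flask, behind the front row, stand two fixed lab jacks with a stirrer over them (x beyond 0.52 m, knobs from 0.47 m, y -0.26 to 0.24 m; the left jack is 0.22 m tall): pass in front of them
There are look-alikes about, which are no part of the job. What is shaped like the weight_200 but purple is not meant.

How it is judged:
At the end, for the whole second after the job is handed in: Each weight stands in the well of its own case: underside within 4 mm of the height of the well floor, axis within 8 mm of the well's axis, upright within 0.12 rad, at rest; the flask and the blue-capped bottle are within 30 mm of where they stood (horizontal distance between weight_500 and case_500 below 0.008 m and z of weight_500 in the frame of case_500 between 0.004 and 0.012 m and angle between each of weight_500, weight_200, weight_100, weight_50's own z axis and vertical below 0.12 rad and linear speed of each of weight_500, weight_200, weight_100, weight_50 below 0.02 m/s and horizontal distance between weight_200 and case_200 below 0.008 m and z of weight_200 in the frame of case_200 between 0.004 and 0.012 m and horizontal distance between weight_100 and case_100 below 0.008 m and z of weight_100 in the frame of case_100 between 0.004 and 0.012 m and horizontal distance between weight_50 and case_50 below 0.008 m and z of weight_50 in the frame of case_50 between 0.004 and 0.012 m and distance of each of flask, bottle_blue from where it was at the start of the episode below 0.03 m); the robot touches nothing.
It fails at once if a weight is dropped or knocked (it moves faster than 0.6 m/s with no finger on it, as after a fall of 18 mm) ((linear speed of weight_500 above 0.6 m/s and contact force between the fingers and weight_500 below 0.01 N) or (linear speed of weight_200 above 0.6 m/s and contact force between the fingers and weight_200 below 0.01 N) or (linear speed of weight_100 above 0.6 m/s and contact force between the fingers and weight_100 below 0.01 N) or (linear speed of weight_50 above 0.6 m/s and contact force between the fingers and weight_50 below 0.01 N)).
It fails at once if the conical flask is pushed more than 30 mm or tipped (distance of flask from where it was at the start of the episode above 0.03 m or angle between flask's own z axis and vertical above 0.35 rad).
It fails at once if the blue-capped bottle is pushed more than 30 mm or tipped (distance of bottle_blue from where it was at the start of the episode above 0.03 m or angle between bottle_blue's own z axis and vertical above 0.35 rad).
It also fails if it takes over 104 s, if anything falls off the work surface, if the arm or the gripper's body presses on something with over 40 N, if the wrist force passes 120 N, or if a joint passes its speed limit or range.

## Working session

There is one attempt and no reset: what is moved stays moved. The work goes in short steps, Python scripts to look and compute and a tool call to move; the robot and the scene stay as the last step left them, time stands still between calls to the robot, and variables do not carry over. Pictures are saved under pics/ and viewed, at most 14 in all, crops included, and the job is handed in when it is done.

Besides the shell and the picture viewer there is one more tool, called after "Request:" by a JSON object that holds its "op" and its "data". move_arm: Moves the arm, as the interface text tells. Its arguments: {"type":"object","properties":{"steps":{"type":"array"}},"required":["steps"]}

```bash
ls; mkdir -p pics; python3 - <<'E'
from bench import *
import cv2
o=get_obs(); print(o)
for n in ("scene","top"):
    p,d=snapshot(n); cv2.imwrite(f"pics/{n}0.png",p[:,:,::-1]); c=camera_model(n); print(n,c)
E
```

```text
pics
{'time': 0.0, 'joint_positions': array([-1.31109182e+00,  8.79120800e-02,  1.37225952e+00, -3.40702044e-06,
        1.68360152e+00, -1.03085223e-01]), 'qvel': array([-0.00088445, -0.00067595,  0.00055799,  0.00048445,  0.00060378,
       -0.00031913]), 'joint_torque': array([ 1.76301732e-03, -3.40181351e+01, -3.02426434e+01,  7.19982502e-02,
        3.30137741e-02, -1.78894861e-04]), 'tool_pos': array([ 0.1950521 , -0.51368741,  0.21832494]), 'ee_rot': array([-3.13942342e+00, -2.21007469e-04,  3.62789112e-01]), 'wrist_force': array([0.36928682, 1.06903174, 0.32230578]), 'wrist_torque': array([-0.02007293, -0.01354801, -0.01894551]), 'finger_force': 0.0, 'width': 0.09377470676195732}
scene {'fx': 483.85765098711903, 'fy': 483.85765098711903, 'cx': 251.64922275377853, 'cy': 187.94602377945267, 'rvec': array([ 1.88272362, -0.80117046,  0.48215993]), 'tvec': array([-0.33877538,  0.18484583,  1.25837488])}
top {'fx': 374.1536340324078, 'fy': 374.1536340324078, 'cx': 248.08527967432997, 'cy': 185.0657290959011, 'rvec': array([ 2.12274135, -2.1816433 ,  0.10511794]), 'tvec': array([0.03946031, 0.48856038, 1.28968083])}
```

View pics/scene0.png

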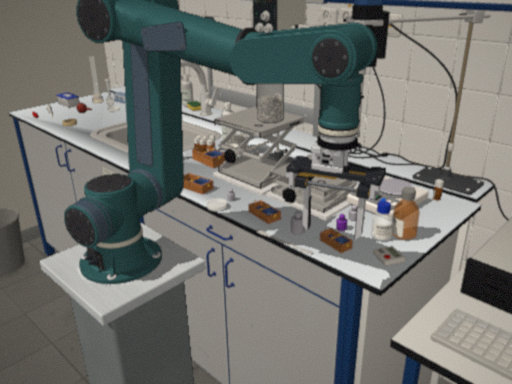

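View pics/top0.png

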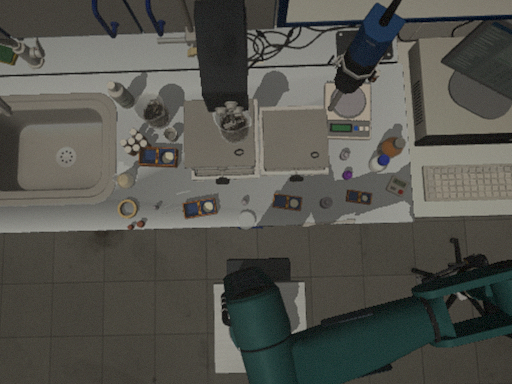

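```bash
cat > h.py <<'E'
from bench import *
import cv2, numpy as np
def ray(c,uv):
    R=cv2.Rodrigues(c["rvec"])[0]; o=-R.T@c["tvec"]
    d=R.T@np.array([(uv[0]-c["cx"])/c["fx"],(uv[1]-c["cy"])/c["fy"],1]); return o,d
def atz(c,uv,z):
    o,d=ray(c,uv); return o+d*(z-o[2])/d[2]
def cloud(c,d):
    v,u=np.mgrid[:384,:512]; P=np.stack([(u-c["cx"])/c["fx"]*d,(v-c["cy"])/c["fy"]*d,d],-1)
    R=cv2.Rodrigues(c["rvec"])[0]; return (P-c["tvec"])@R
E
python3 - <<'E'
from h import *
np.set_printoptions(precision=4,suppress=True)
T=[f"{a}_{s}" for a in("weight","case") for s in(500,200,100,50)]+["flask","bottle_blue"]
for n in("top","scene"):
    snapshot(n);c=camera_model(n)
    for t in T:
        for r in spot_point(n,t)[:3]:
            if r["score"]>.2: print(n,t,round(r["score"],2),np.round(r["uv"],1),atz(c,r["uv"],0)[:2])
E
```

```text
top weight_500 0.56 [322.6 202.9] [ 0.4212 -0.2375]
top weight_500 0.54 [344.4 174.3] [ 0.5219 -0.3206]
top weight_500 0.52 [154.2 209.2] [0.4152 0.3662]
top weight_200 0.56 [322.6 202.9] [ 0.4212 -0.2375]
top weight_200 0.54 [344.4 174.3] [ 0.5219 -0.3206]
top weight_200 0.52 [154.2 209.2] [0.4152 0.3662]
top weight_100 0.56 [322.6 202.9] [ 0.4212 -0.2375]
top weight_100 0.54 [344.4 174.3] [ 0.5219 -0.3206]
top weight_100 0.52 [154.2 209.2] [0.4152 0.3662]
top weight_50 0.56 [322.6 202.9] [ 0.4212 -0.2375]
top weight_50 0.54 [344.4 174.3] [ 0.5219 -0.3206]
top weight_50 0.52 [154.2 209.2] [0.4152 0.3662]
top case_500 0.87 [362.6 201.1] [ 0.4237 -0.3797]
top case_500 0.86 [169.6 158.7] [0.5978 0.3103]
top case_500 0.71 [291.7 203.9] [ 0.4207 -0.1274]
top case_200 0.87 [362.6 201.1] [ 0.4237 -0.3797]
top case_200 0.86 [169.6 158.7] [0.5978 0.3103]
top case_200 0.71 [291.7 203.9] [ 0.4207 -0.1274]
top case_100 0.87 [362.6 201.1] [ 0.4237 -0.3797]
top case_100 0.86 [169.6 158.7] [0.5978 0.3103]
top case_100 0.71 [291.7 203.9] [ 0.4207 -0.1274]
top case_50 0.87 [362.6 201.1] [ 0.4237 -0.
[... 897 characters left out ...]
 case_500 0.98 [214.2 161.6] [0.6076 0.3247]
scene case_500 0.96 [199.4 189.2] [0.4103 0.1763]
scene case_500 0.62 [267.2 219.6] [ 0.4108 -0.1355]
scene case_200 0.98 [214.2 161.6] [0.6076 0.3247]
scene case_200 0.96 [199.4 189.2] [0.4103 0.1763]
scene case_200 0.62 [267.2 219.6] [ 0.4108 -0.1355]
scene case_100 0.98 [214.2 161.6] [0.6076 0.3247]
scene case_100 0.96 [199.4 189.2] [0.4103 0.1763]
scene case_100 0.62 [267.2 219.6] [ 0.4108 -0.1355]
scene case_50 0.98 [214.2 161.6] [0.6076 0.3247]
scene case_50 0.96 [199.4 189.2] [0.4103 0.1763]
scene case_50 0.62 [267.2 219.6] [ 0.4108 -0.1355]
scene flask 0.6 [212.2 161.1] [0.6058 0.3343]
scene bottle_blue 0.95 [380.8 236.7] [ 0.5519 -0.4318]
```

The scene and top views show four cases along the front: top pixels about (160,156), (200,207), (287,202) and (358,197). Steel candidates are near (326,202), (345,154), (245,199) and (158,205), and a purple one is at (347,174). I'll zoom in.

```bash
python3 - <<'E'
from h import *
p=cv2.imread("pics/top0.png")
a=cv2.resize(p[130:235,100:260],None,fx=5,fy=5,interpolation=cv2.INTER_CUBIC); b=cv2.resize(p[130:235,255:415],None,fx=5,fy=5,interpolation=cv2.INTER_CUBIC)
cv2.imwrite("pics/ta.png",np.clip(a*1.5,0,255));cv2.imwrite("pics/tb.png",np.clip(b*1.5,0,255))
E
```

```text
[ WARN:0@0.069] global loadsave.cpp:1063 imwrite_ Unsupported depth image for selected encoder is fallbacked to CV_8U.
```

View pics/ta.png

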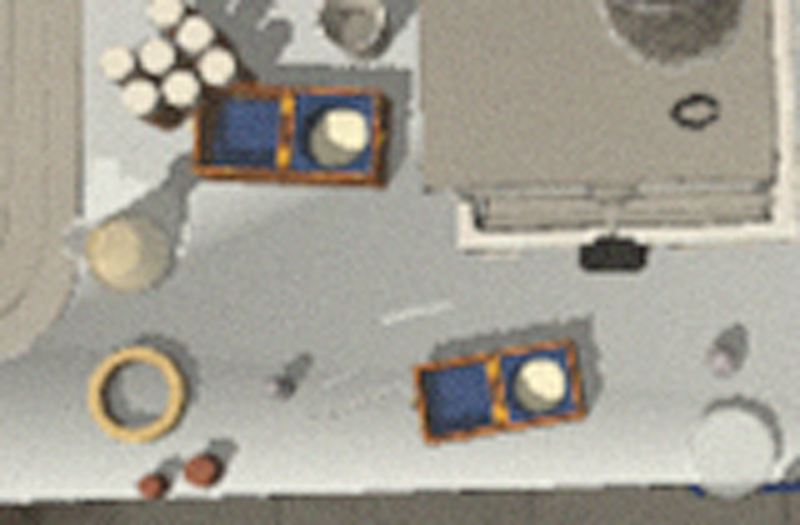

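View pics/tb.png

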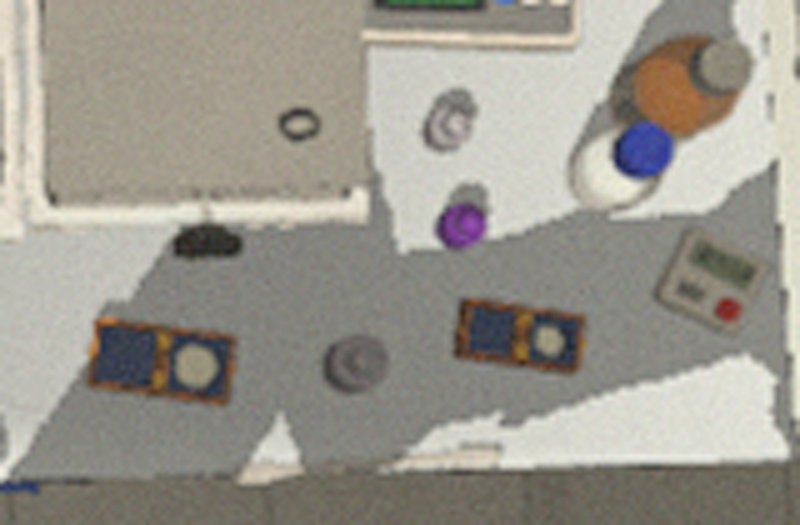

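Top view crops: case_500 at about (168,157), case_200 (208,207), case_100 (294,203) and case_50 (364,198). Weight_500 is at (326,202), 200 at (345,155), with purple just below it, 100 at (245,200) and 50 at (157,206). The flask is at (125,181). Now I'll get coarse positions and the heights of the obstacles.

```bash
python3 - <<'E'
from h import *
np.set_printoptions(precision=3,suppress=True,linewidth=180)
p,d=snapshot("top");c=camera_model("top");W=cloud(c,d)
def hm(x,y,r=.12,s=.02):
    m=(abs(W[...,0]-x)<r)&(abs(W[...,1]-y)<r)&(d>0)
    H=np.zeros((int(2*r/s),)*2)
    for a in W[m]:
        i=min(int((x+r-a[0])/s),H.shape[0]-1); j=min(int((y+r-a[1])/s),H.shape[1]-1); H[i,j]=max(H[i,j],a[2])
    print((H*1000).astype(int))
for n,uv,z in [("w500",(327,202),.05),("w200",(345,154),.03),("w100",(245,200),.03),("w50",(157.5,206),.03),("purple",(347,175),.03),("c500",(168,156),.042),("c200",(208.5,207),.032),("c100",(294,203),.026),("c50",(364.5,198),.025),("flask",(125,181),.05)]:
    q=atz(c,uv,z); print(n,q)
    if n in("w200","c500"): hm(q[0],q[1])
for t in ["weight_500","case_500"]:
    for r in silhouettes("top",t):
        m=r["pixels"]; z=W[m][:,2]; print(t,round(r["score"],2),r["uv"],m.sum(),np.percentile(z,90),np.median(W[m],0))
o=get_obs(); R=cv2.Rodrigues((w:=camera_model("wrist"))["rvec"])[0]; print(o["tool_pos"],o["ee_rot"],-R.T@w["tvec"],R,w["fx"])
E
```

```text
w500 [ 0.421 -0.244  0.05 ]
w200 [ 0.59  -0.319  0.03 ]
[[693 753 755 693 689  49  52  49  48  49  49   6]
 [693 694 694 693  50  49  50  48  49  48  45   3]
 [547 692 692 546  43  45  47  44  47  44  48   4]
 [ 91  92  90  35  35  35  39  38  43  42  38   2]
 [ 91  91  90   4   3   3   3   5   3   2   6   2]
 [ 92  93  90   3   6  47  42   5   3   6   5  77]
 [ 91  91  89   5   5  46  44   6   3   4  64  65]
 [ 92  92  93   3   7   5   6   3   6   5 106 106]
 [ 91  92  89  12   5   5   2   5   5   6 107 109]
 [ 16  11  12   9   4  44  47  28   6   6  59  63]
 [  6   3   5   5   3  28  42   4   6   4   5   3]
 [  4   2   2   4   6   6   4   2   4   6   5   3]]
w100 [0.437 0.038 0.03 ]
w50 [0.424 0.346 0.03 ]
purple [ 0.515 -0.322  0.03 ]
c500 [0.599 0.306 0.042]
[[  3   2 129 129 129 132 131   6   3   0 218 217]
 [ 67   2   6   3   3  54  50  56   0   0 216 219]
 [ 70  67   3   0   5  57   3  54   2   0 216 216]
 [ 69  70  65   4   3  54  54  53   2   0 217 220]
 [ 69  70  63  46  43  44  44  44   1   0 217 217]
 [ 67  55  11  45  43  27  41  42   2   0 216 216]
 [ 43  10  12  45  43
[... 305 characters left out ...]
.032]
c100 [ 0.422 -0.133  0.026]
c50 [ 0.433 -0.38   0.025]
flask [0.514 0.455 0.05 ]
weight_500 0.53 [325.8, 202.4] 103 0.06264780167880002 [ 0.418 -0.241  0.045]
weight_500 0.4 [349.1, 175.0] 60 0.044460317407220375 [ 0.514 -0.322  0.031]
case_500 0.91 [160.0, 156.4] 703 0.04122479529338075 [0.599 0.335 0.019]
case_500 0.79 [286.9, 204.2] 406 0.026273859854452325 [ 0.426 -0.109  0.015]
case_500 0.75 [359.7, 199.5] 312 0.02585553392002635 [ 0.437 -0.36   0.019]
case_500 0.68 [199.3, 207.9] 566 0.031466399578365695 [0.412 0.196 0.013]
[ 0.195 -0.514  0.22 ] [ 3.141 -0.     0.363] [ 0.258 -0.491  0.384] [[ 0.356 -0.935 -0.   ]
 [-0.908 -0.346  0.237]
 [-0.221 -0.084 -0.972]] 305.423017644513
```

Request:
{"op": "move_arm", "data": {"steps": [0, 0, 0.2, 0.04, 0.045, 0, 0.6, 0, 0, 0.4, 0.08, 0.09, 0, 0.6, 0, 0, 0.6, 0.12, 0.14, 0, 0.6, 0, 0, 0.8, 0.16, 0.19, 0.01, 0.6, 0, 0, 1.0, 0.2, 0.23, 0.02, 0.6, 0, 0, 1.208, 0.225, 0.264, 0.03, 0.6, 0, 0, 1.208, 0.225, 0.264, 0.03, 0.6, 0, 0, 1.208, 0.225, 0.264, 0.03, 0.6, 0, 0, 1.208, 0.225, 0.264, 0.03, 0.6, 0, 0, 1.208, 0.225, 0.264, 0.03, 0.6]}}

```text
time: 2.35
tool_pos: [0.42, -0.2503, 0.2493]
ee_rot: [-3.141, 0.0, 1.568]
wrist_force: [0.2, -0.1, -0.6]
width: 0.0564
finger_force: 0.0
```

```bash
python3 - <<'E'
from h import *
o=get_obs(); c=camera_model("wrist"); p,d=snapshot("wrist"); print(o["tool_pos"],o["ee_rot"],o["width"])
import pickle; pickle.dump((c,p,d),open("w1.pkl","wb"))
cv2.imwrite("pics/w1.png",cv2.resize(p[:,:,::-1],(800,600)))
for n in("top","scene"):
    snapshot(n); k=camera_model(n); q=o["tool_pos"]
E
```

```text
[ 0.41997481 -0.25034956  0.24930548] [-3.14123324e+00  6.51594194e-05  1.56777467e+00] 0.05636806850443676
```

View pics/w1.png

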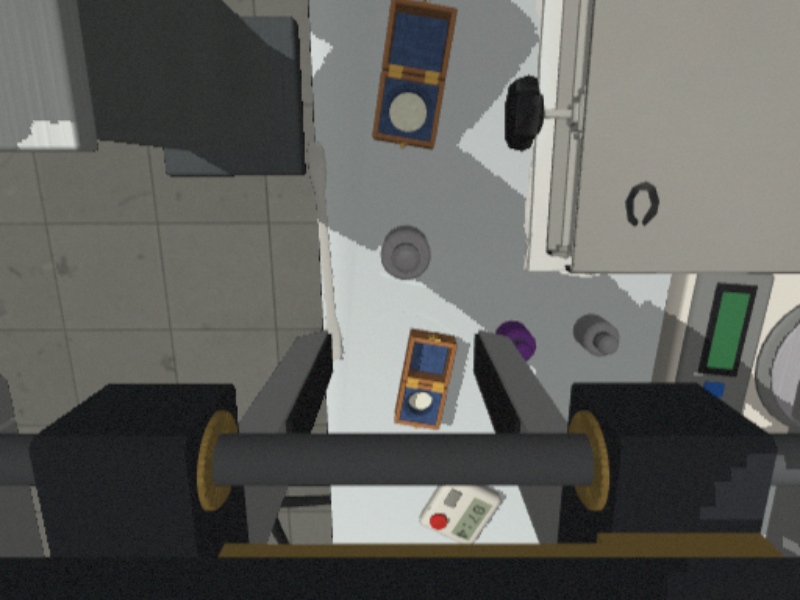

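The wrist picture (800 px scale) shows weight_500 at (405,250), case_100's well at (408,111) and case_50's well at (421,401). Weight_200 is at (600,338) and purple is at (516,341).

```bash
cat >> h.py <<'E'
def weight(c,p,d,xy,H,kr,gray=True):
    """knob-top centroid: points near height H around xy"""
    W=cloud(c,d); 
    m=(np.hypot(W[...,0]-xy[0],W[...,1]-xy[1])<.03)&(W[...,2]>H-.008)&(W[...,2]<H+.01)&(d>0)
    n,l,s,ce=cv2.connectedComponentsWithStats(m.astype(np.uint8))
    i=1+np.argmax(s[1:,4]); return atz(c,ce[i],H),s[i,4],np.median(W[l==i][:,2]),W[l==i].std(0)
def well(c,p,d,xy,h,r):
    """pale circle centroid near xy (not blue, not brown) , at the floor, mid and mouth heights"""
    hsv=cv2.cvtColor(p,cv2.COLOR_RGB2HSV); W=cloud(c,np.where(d>0,d,1))
    m=(np.hypot(W[...,0]-xy[0],W[...,1]-xy[1])<r+.012)&(hsv[...,1]<90)&(W[...,2]<h+.006)
    m=cv2.morphologyEx(m.astype(np.uint8),cv2.MORPH_OPEN,np.ones((3,3)))
    n,l,s,ce=cv2.connectedComponentsWithStats(m); i=1+np.argmax(s[1:,4])
    k,_=cv2.findContours((l==i).astype(np.uint8),0,2); (u,v),R=cv2.minEnclosingCircle(k[0])
    f=np.median(d[l==i])/c["fx"]
    return ce[i],(u,v),2*R*f,[atz(c,ce[i],z)[:2] for z in(.008,(h+.004)/2,h-.004)],np.percentile(W[l==i][:,2],[5,50,95])
E
python3 - <<'E'
from h import *
import pickle
np.set_printoptions(precision=4,suppress=True,linewidth=180)
c,p,d=pickle.load(open("w1.pkl","rb"))
R=cv2.Rodrigues(c["rvec"])[0]; print("cam",-R.T@c["tvec"])
print(weight(c,p,d,(.42,-.244),.063,.011)); print(weight(c,p,d,(.59,-.319),.046,.008))
print(well(c,p,d,(.422,-.133),.026,.0155)); print(well(c,p,d,(.433,-.38),.025,.0115))
W=cloud(c,d);
for uv in[(260,160),(250,210)]: print(W[uv[1],uv[0]])
print([W[int(i),int(j)] for i,j in[(15,267),(34,268),(88,266),(214,260),(210,290)]])
E
```

```text
cam [ 0.4193 -0.1827  0.4138]
(array([ 0.4207, -0.2413,  0.063 ]), np.int32(259), np.float64(0.06094207760790024), array([0.0053, 0.0054, 0.0014]))
(array([ 0.5851, -0.3153,  0.046 ]), np.int32(143), np.float64(0.0433859523993181), array([0.0042, 0.0041, 0.0019]))
(array([260.6719,  71.5273]), (260.5, 71.33999633789062), np.float32(0.032896362), [array([ 0.4229, -0.1326]), array([ 0.4229, -0.1335]), array([ 0.4228, -0.1343])], array([0.0063, 0.0076, 0.0199]))
(array([268.526 , 255.8442]), (268.6052551269531, 256.0789489746094), np.float32(0.02224614), [array([ 0.4344, -0.3839]), array([ 0.4341, -0.3807]), array([ 0.4339, -0.3775])], array([0.0061, 0.0074, 0.0191]))
[ 0.4217 -0.2362  0.0608]
[ 0.4079 -0.3174 -0.0014]
[array([ 0.4305, -0.0686,  0.0082]), array([ 0.4318, -0.0898,  0.0092]), array([ 0.4293, -0.1535,  0.0238]), array([ 0.4221, -0.3232, -0.0007]), array([ 0.4648, -0.3172, -0.0005])]
```

Request:
{"op": "move_arm", "data": {"steps": [0, 0, 0, 0.001, 0.009, -0.045, 0.5, 0, 0, 0, 0.001, 0.009, -0.09, 0.5, 0, 0, 0, 0.001, 0.009, -0.13, 0.5, 0, 0, 0, 0.001, 0.009, -0.16, 0.5, 0, 0, 0, 0.001, 0.009, -0.18, 0.5, 0, 0, 0, 0.001, 0.009, -0.189, 0.5, 0, 0, 0, 0.001, 0.009, -0.189, 0.5, 0, 0, 0, 0.001, 0.009, -0.189, 0, 0, 0, 0, 0.001, 0.009, -0.189, 0, 0, 0, 0, 0.001, 0.009, -0.189, 0, 0, 0, 0, 0.001, 0.009, -0.189, 0, 0, 0, 0, 0.001, 0.009, -0.189, 0]}}

```text
time: 3.7
tool_pos: [0.422, -0.2417, 0.0617]
ee_rot: [3.139, 0.001, 1.571]
wrist_force: [-0.4, -0.8, 2.7]
width: 0.0202
finger_force: 30.0
```

Request:
{"op": "move_arm", "data": {"steps": [0, 0, 0, 0, 0, 0.004, 0, 0, 0, 0, 0, 0, 0.012, 0, 0, 0, 0, 0, 0, 0.03, 0, 0, 0, 0, 0, 0, 0.055, 0, 0, 0, 0, 0, 0, 0.085, 0, 0, 0, 0, -0.005, 0, 0.115, 0, 0, 0, 0, -0.01, 0, 0.145, 0, 0, 0, 0, -0.015, 0, 0.17, 0, 0, 0, 0, -0.02, 0, 0.19, 0, 0, 0, 0, -0.02, 0, 0.199, 0, 0, 0, 0, -0.02, 0, 0.199, 0]}}

```text
time: 4.8
tool_pos: [0.4015, -0.2414, 0.2605]
ee_rot: [3.14, 0.001, 1.571]
wrist_force: [0.4, -0.8, -4.4]
width: 0.0207
finger_force: 30.0
```

```bash
python3 - <<'E'
from h import *
p,d=snapshot("scene"); q,d=snapshot("wrist"); o=get_obs(); print(o["wrist_force"],o["width"])
c=camera_model("scene"); R=cv2.Rodrigues(c["rvec"])[0]; k=R@o["tool_pos"]+c["tvec"]; u=int(k[0]/k[2]*c["fx"]+c["cx"]); v=int(k[1]/k[2]*c["fy"]+c["cy"])
a=cv2.resize(p[v-50:v+60,u-55:u+55],(440,440)); b=q[120:384,120:400]; b=cv2.resize(b,(360,340))
im=np.zeros((440,800,3),np.uint8); im[:,:440]=a; im[:340,440:]=b; cv2.imwrite("pics/g1.png",im[:,:,::-1])
E
```

```text
[-0.122384    0.37823934 -5.9585655 ] 0.020167257650994735
```

View pics/g1.png

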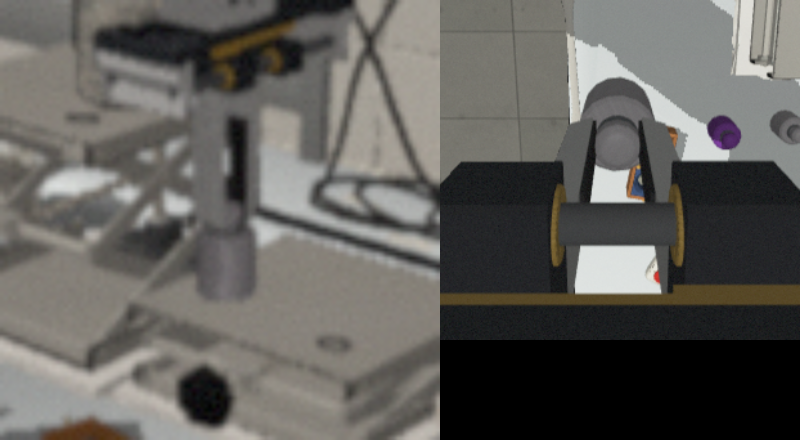

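The weight is held plumb between the fingers (left crop (225,265), right crop (617,145)). Next is the carry across the front.

Request:
{"op": "move_arm", "data": {"steps": [0, 0, 0, 0, 0.015, 0, 0, 0, 0, 0, 0, 0.045, 0, 0, 0, 0, 0, 0, 0.08, 0, 0, 0, 0, 0, 0, 0.12, 0, 0, 0, 0, 0, 0, 0.16, 0, 0, 0, 0, 0, 0, 0.2, 0, 0, 0, 0, 0, 0, 0.24, 0, 0, 0, 0, 0, 0, 0.28, 0, 0, 0, 0, 0, 0, 0.32, 0, 0, 0, 0, 0, 0, 0.36, 0, 0, 0, 0, 0, 0, 0.4, 0, 0, 0, 0, 0, 0, 0.44, 0, 0]}}

```text
time: 6.1
tool_pos: [0.3994, 0.2011, 0.2582]
ee_rot: [-3.139, 0.0, 1.572]
wrist_force: [0.7, 0.0, -4.8]
width: 0.0206
finger_force: 30.0
```

Request:
{"op": "move_arm", "data": {"steps": [0, 0, 0, 0, 0.035, 0, 0, 0, 0, 0, 0, 0.065, 0, 0, 0, 0, 0, 0.01, 0.085, 0, 0, 0, 0, 0, 0.035, 0.085, 0, 0, 0, 0, 0, 0.065, 0.085, 0, 0, 0, 0, 0, 0.095, 0.085, 0, 0, 0, 0, 0, 0.125, 0.085, 0, 0, 0, 0, 0, 0.155, 0.085, 0, 0, 0, 0, 0, 0.18, 0.085, 0, 0, 0, 0, 0, 0.195, 0.085, 0, 0, 0, 0, 0, 0.2, 0.085, 0, 0, 0, 0, 0, 0.2, 0.085, 0, 0]}}

```text
time: 7.3
tool_pos: [0.6005, 0.2842, 0.2576]
ee_rot: [-3.138, 0.001, 1.571]
wrist_force: [-1.0, -0.4, -4.8]
width: 0.0202
finger_force: 30.0
```

```bash
python3 - <<'E'
from h import *
np.set_printoptions(precision=4,suppress=True,linewidth=180)
o=get_obs(); c=camera_model("wrist"); p,d=snapshot("wrist"); print(o["tool_pos"],o["ee_rot"],o["width"],o["wrist_force"])
R=cv2.Rodrigues(c["rvec"])[0]; print("cam",-R.T@c["tvec"])
print(well(c,p,d,(.599,.308),.042,.0235))
cv2.imwrite("pics/w2.png",p[:,:,::-1])
E
```

```text
[0.6005 0.2842 0.2576] [-3.138   0.0009  1.5711] 0.020179113764527863 [-0.9928 -0.3557 -4.8134]
cam [0.6001 0.352  0.4219]
(array([258.0979, 140.8196]), (258.0897521972656, 140.8076934814453), np.float32(0.047826897), [array([0.5992, 0.315 ]), array([0.5992, 0.3163]), array([0.5992, 0.3176])], array([0.0061, 0.0076, 0.0092]))
```

View pics/w2.png

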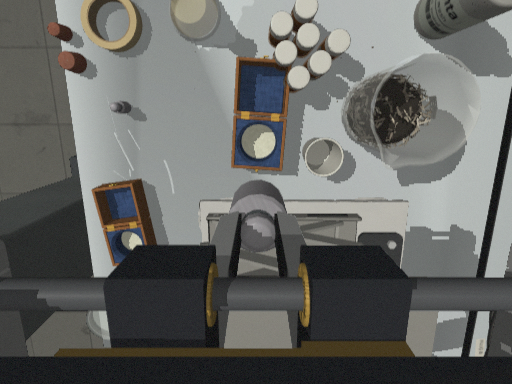

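The well shows at (258,141), with the base half's corners near (232,168) and (284,170). I'll cross-check with the case outline.

```bash
python3 - <<'E'
from h import *
np.set_printoptions(precision=4,suppress=True,linewidth=180)
c=camera_model("wrist"); p,d=snapshot("wrist"); W=cloud(c,d)
for uv in[(232.5,168),(284,170)]: print(atz(c,uv,.042))
m=(abs(W[...,0]-.599)<.06)&(W[...,1]>.255)&(W[...,1]<.45)&(W[...,2]>.032)&(W[...,2]<.048)
hsv=cv2.cvtColor(p,cv2.COLOR_RGB2HSV); m&=(hsv[...,1]>70)
n,l,s,ce=cv2.connectedComponentsWithStats(m.astype(np.uint8)); i=1+np.argmax(s[1:,4])
pts=np.argwhere(l==i)[:,::-1]; xy=np.array([atz(c,u,.042)[:2] for u in pts]).astype(np.float32)
r=cv2.minAreaRect(xy*1000); print(s[i],r,cv2.boxPoints(r))
v=np.array([[int(a) for a in row] for row in hsv[125:172:3,258]]); print(v.tolist()); print((W[125:172:3,258,2]*1000).astype(int))
E
```

```text
[0.5667 0.2839 0.042 ]
[0.6318 0.2815 0.042 ]
[ 232   56   66  115 2327] ((606.0692138671875, 348.420654296875), (135.22874450683594, 74.00348663330078), 86.12980651855469) [[564.5881 283.4579]
 [638.4229 278.463 ]
 [647.5503 413.3834]
 [573.7156 418.3783]]
[[32, 33, 115], [32, 31, 124], [30, 29, 125], [28, 33, 124], [28, 32, 126], [28, 33, 204], [28, 31, 205], [28, 31, 203], [28, 31, 203], [29, 30, 201], [29, 30, 202], [60, 7, 116], [109, 115, 73], [109, 122, 90], [13, 157, 127], [19, 55, 98]]
[  7   8   8   8   7   7   7   7   8   7 422   8  36  38  40  -1]
```

Request:
{"op": "move_arm", "data": {"steps": [0, 0, 0, 0, 0.01, 0, 0, 0, 0, 0, -0.001, 0.022, 0, 0, 0, 0, 0, -0.001, 0.031, 0, 0, 0, 0, 0, -0.001, 0.031, -0.025, 0, 0, 0, 0, -0.001, 0.031, -0.055, 0, 0, 0, 0, -0.001, 0.031, -0.085, 0, 0, 0, 0, -0.001, 0.031, -0.11, 0, 0, 0, 0, -0.001, 0.031, -0.125, 0, 0, 0, 0, -0.001, 0.031, -0.135, 0, 0, 0, 0, -0.001, 0.031, -0.135, 0, 0, 0, 0, -0.001, 0.031, -0.135, 0]}}

```text
time: 8.5
tool_pos: [0.6009, 0.3153, 0.126]
ee_rot: [3.139, -0.001, 1.571]
wrist_force: [0.2, 0.3, -5.5]
width: 0.0203
finger_force: 30.0
```

```bash
python3 - <<'E'
from h import *
o=get_obs(); print(o["tool_pos"],o["wrist_force"])
q,_=snapshot("wrist"); p,d=snapshot("scene"); c=camera_model("scene"); R=cv2.Rodrigues(c["rvec"])[0]; k=R@(o["tool_pos"]-[0,0,.06])+c["tvec"]; u=int(k[0]/k[2]*c["fx"]+c["cx"]); v=int(k[1]/k[2]*c["fy"]+c["cy"])
a=cv2.resize(p[v-40:v+40,u-40:u+40],(400,400)); b=cv2.resize(q[100:300,160:360],(400,400))
cv2.imwrite("pics/g2.png",np.hstack([a,b])[:,:,::-1])
E
```

```text
[0.60086557 0.31526363 0.12596185] [ 0.21116522  0.30996112 -5.49594029]
```

View pics/g2.png

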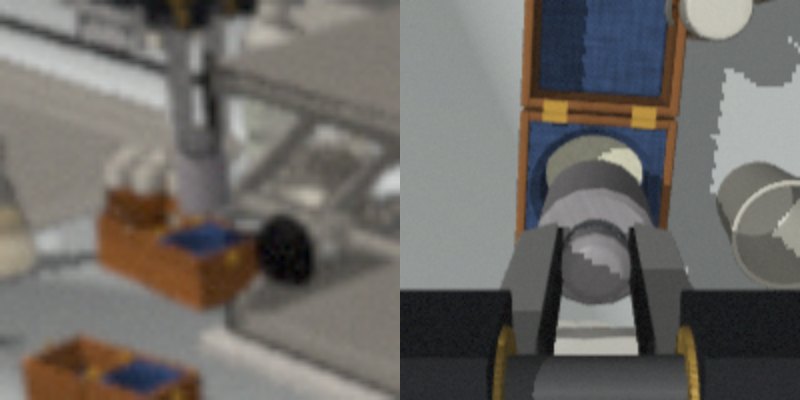

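The weight is centred over the well (right crop: weight axis at column 594, well centre at about 595). I'll lower it slowly.

Request:
{"op": "move_arm", "data": {"steps": [0, 0, 0, 0, 0, -0.012, 0, 0, 0, 0, 0, 0, -0.022, 0, 0, 0, 0, 0, 0, -0.03, 0, 0, 0, 0, 0, 0, -0.037, 0, 0, 0, 0, 0, 0, -0.043, 0, 0, 0, 0, 0, 0, -0.048, 0, 0, 0, 0, 0, 0, -0.051, 0, 0, 0, 0, 0, 0, -0.053, 0, 0, 0, 0, 0, 0, -0.053, 0]}}

```text
time: 9.5
tool_pos: [0.6002, 0.3148, 0.0714]
ee_rot: [-3.142, 0.0, 1.571]
wrist_force: [0.3, 0.4, -4.4]
width: 0.0201
finger_force: 30.0
```

Request:
{"op": "move_arm", "data": {"steps": [0, 0, 0, 0, 0, -0.0015, 0, 0, 0, 0, 0, 0, -0.003, 0, 0, 0, 0, 0, 0, -0.003, 0, 0, 0, 0, 0, 0, -0.003, 0]}}

```text
time: 9.9
tool_pos: [0.6005, 0.3151, 0.0693]
ee_rot: [3.14, -0.001, 1.571]
wrist_force: [-0.4, 0.5, -2.0]
width: 0.0201
finger_force: 30.0
```

Request:
{"op": "move_arm", "data": {"steps": [0, 0, 0, 0, 0, -0.001, 0, 0, 0, 0, 0, 0, -0.001, 0, 0, 0, 0, 0, 0, -0.001, 0.26, 0, 0, 0, 0, 0, -0.001, 0.4, 0, 0, 0, 0, 0, -0.001, 0.4, 0, 0, 0, 0, 0, -0.001, 0.4, 0, 0, 0, 0, 0, 0.01, 0.4, 0, 0, 0, 0, 0, 0.04, 0.4, 0, 0, 0, 0, 0, 0.08, 0.4, 0, 0, 0, 0, 0, 0.12, 0.4, 0, 0, 0, 0, 0, 0.16, 0.4, 0, 0, 0, 0, 0, 0.19, 0.4]}}

```text
time: 11.1
tool_pos: [0.6006, 0.3149, 0.2632]
ee_rot: [3.137, -0.002, 1.571]
wrist_force: [1.2, -0.1, 0.5]
width: 0.0376
finger_force: 0.0
```

```bash
python3 - <<'E'
from h import *
np.set_printoptions(precision=4,suppress=True,linewidth=180)
o=get_obs(); c=camera_model("wrist"); p,d=snapshot("wrist"); print(o["tool_pos"],o["width"],o["wrist_force"])
R=cv2.Rodrigues(c["rvec"])[0]; print("cam",-R.T@c["tvec"])
print("w500 seated (knob top .071)",weight(c,p,d,(.6,.315),.071,.011))
print("w50",weight(c,p,d,(.424,.346),.037,.006))
print("c200",well(c,p,d,(.416,.167),.032,.019))
E
```

```text
[0.6006 0.3149 0.2632] 0.03762134911161294 [ 1.2287 -0.0901  0.5176]
cam [0.5989 0.3823 0.4278]
w500 seated (knob top .071) (array([0.5992, 0.3156, 0.071 ]), np.int32(247), np.float64(0.06845889325545494), array([0.0054, 0.0053, 0.0014]))
w50 (array([0.4236, 0.3596, 0.037 ]), np.int32(72), np.float64(0.03488362688970566), array([0.0028, 0.003 , 0.0015]))Traceback (most recent call last):
  File "<stdin>", line 7, in <module>
  File "h.py", line 22, in well
    n,l,s,ce=cv2.connectedComponentsWithStats(m); i=1+np.argmax(s[1:,4])
                                                      ~~~~~~~~~^^^^^^^^^
    return _wrapfunc(a, 'argmax', axis=axis, out=out, **kwds)
    return bound(*args, **kwds)
ValueError: attempt to get argmax of an empty sequence
```

Weight_500 is seated: knob at (0.599, 0.316), with the height matching. Next is weight_50, which stands nearby.

Request:
{"op": "move_arm", "data": {"steps": [0, 0, 0, -0.045, 0.01, 0, 0.4, 0, 0, 0, -0.09, 0.03, 0, 0.4, 0, 0, 0, -0.135, 0.045, 0, 0.4, 0, 0, 0, -0.1755, 0.045, -0.02, 0.4, 0, 0, 0, -0.1755, 0.045, -0.065, 0.4, 0, 0, 0, -0.1755, 0.045, -0.105, 0.4, 0, 0, 0, -0.1755, 0.045, -0.105, 0.4, 0, 0, 0, -0.1755, 0.045, -0.105, 0.4]}}

```text
time: 11.95
tool_pos: [0.4247, 0.3597, 0.1539]
ee_rot: [-3.141, 0.0, 1.571]
wrist_force: [-0.2, 0.0, 0.6]
width: 0.0375
finger_force: 0.0
```

```bash
python3 - <<'E'
from h import *
np.set_printoptions(precision=4,suppress=True,linewidth=180)
o=get_obs(); c=camera_model("wrist"); p,d=snapshot("wrist"); print(o["tool_pos"],o["width"],o["wrist_force"])
print("w50",weight(c,p,d,(.424,.3596),.037,.006))
E
```

```text
[0.4247 0.3597 0.1539] 0.03749822489080813 [-0.1727  0.0497  0.5706]
w50 (array([0.4214, 0.3606, 0.037 ]), np.int32(115), np.float64(0.03506995653411835), array([0.0029, 0.0029, 0.0013]))
```

Request:
{"op": "move_arm", "data": {"steps": [0, 0, 0, -0.002, 0.0005, -0.04, 0.4, 0, 0, 0, -0.002, 0.0005, -0.075, 0.4, 0, 0, 0, -0.002, 0.0005, -0.1, 0.4, 0, 0, 0, -0.002, 0.0005, -0.114, 0.4, 0, 0, 0, -0.002, 0.0005, -0.114, 0.4, 0, 0, 0, -0.002, 0.0005, -0.114, 0.4, 0, 0, 0, -0.002, 0.0005, -0.114, 0.2, 0, 0, 0, -0.002, 0.0005, -0.114, 0.1, 0, 0, 0, -0.002, 0.0005, -0.114, 0, 0, 0, 0, -0.002, 0.0005, -0.114, 0, 0, 0, 0, -0.002, 0.0005, -0.114, 0]}}

```text
time: 13.1
tool_pos: [0.423, 0.3606, 0.0402]
ee_rot: [3.141, -0.001, 1.571]
wrist_force: [-0.3, -1.0, 2.5]
width: 0.009
finger_force: 30.0
```

Request:
{"op": "move_arm", "data": {"steps": [0, 0, 0, 0, 0, 0.004, 0, 0, 0, 0, 0, 0, 0.012, 0, 0, 0, 0, 0, 0, 0.03, 0, 0, 0, 0, 0, 0, 0.06, 0, 0, 0, 0, 0, 0, 0.095, 0, 0, 0, 0, 0, 0, 0.13, 0, 0, 0, 0, -0.005, 0, 0.165, 0, 0, 0, 0, -0.01, -0.01, 0.18, 0, 0, 0, 0, -0.01, -0.03, 0.18, 0]}}

```text
time: 14.0
tool_pos: [0.4131, 0.331, 0.2229]
ee_rot: [3.137, -0.003, 1.573]
wrist_force: [0.3, 0.1, -0.9]
width: 0.0093
finger_force: 30.0
```

```bash
python3 - <<'E'
from h import *
o=get_obs(); print(o["tool_pos"],o["wrist_force"],o["width"])
q,_=snapshot("wrist"); p,d=snapshot("scene"); c=camera_model("scene"); R=cv2.Rodrigues(c["rvec"])[0]; k=R@(o["tool_pos"]-[0,0,.02])+c["tvec"]; u=int(k[0]/k[2]*c["fx"]+c["cx"]); v=int(k[1]/k[2]*c["fy"]+c["cy"])
a=cv2.resize(p[v-30:v+30,u-30:u+30],(400,400)); b=cv2.resize(q[150:300,185:335],(400,400))
cv2.imwrite("pics/g3.png",np.hstack([a,b])[:,:,::-1])
E
```

```text
[0.41310627 0.33101894 0.22286111] [ 0.2786854   0.12883326 -0.85939102] 0.009314533775808615
```

View pics/g3.png

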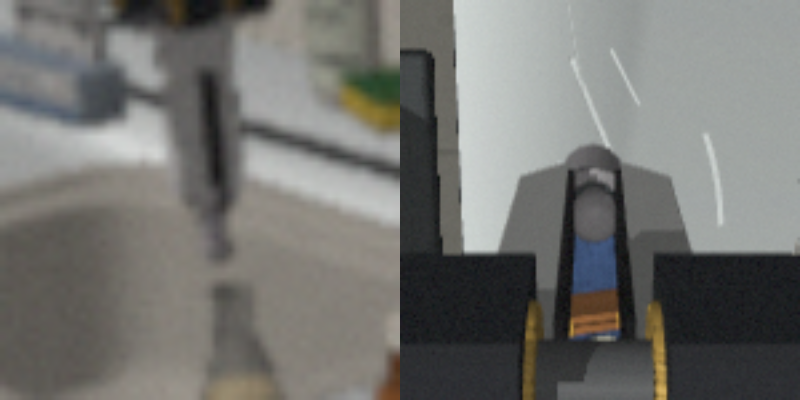

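Weight_50 is held plumb (left crop (218,235), right (594,205)). I'll carry it to case_50.

Request:
{"op": "move_arm", "data": {"steps": [0, 0, 0, 0, -0.02, 0, 0, 0, 0, 0, 0, -0.05, 0, 0, 0, 0, 0, 0, -0.09, 0, 0, 0, 0, 0, 0, -0.13, 0, 0, 0, 0, 0, 0, -0.17, 0, 0, 0, 0, 0, 0, -0.21, 0, 0, 0, 0, 0, 0, -0.24, 0, 0, 0, 0, 0, 0, -0.26, 0, 0, 0, 0, 0, 0, -0.27, 0, 0, 0, 0, 0, 0, -0.27, 0, 0]}}

```text
time: 15.1
tool_pos: [0.4124, 0.0597, 0.2186]
ee_rot: [-3.14, -0.0, 1.569]
wrist_force: [-0.0, -0.4, 0.3]
width: 0.0094
finger_force: 30.0
```

```bash
python3 - <<'E'
from h import *
np.set_printoptions(precision=4,suppress=True,linewidth=180)
o=get_obs(); c=camera_model("wrist"); p,d=snapshot("wrist"); print(o["tool_pos"],o["width"],o["wrist_force"])
for f,a in((weight,((.437,.038),.039,.007)),(well,((.416,.167),.032,.019))):
    try: print(f(c,p,d,*a))
    except Exception as e: print(e)
W=cloud(c,d); m=(W[...,0]>.45)&(W[...,0]<.515)&(W[...,1]>.06)&(W[...,1]<.22)&(W[...,2]>.02); print("knob",W[m].min(0),W[m].max(0))
m=(W[...,0]>.33)&(W[...,0]<.41)&(abs(W[...,1]-.035)<.03)&(W[...,2]>.004);print("disc",W[m].min(0),W[m].max(0))
E
```

```text
[0.4124 0.0597 0.2186] 0.009381072568426092 [-0.0074 -0.4011  0.3338]
(array([0.4313, 0.0455, 0.039 ]), np.int32(106), np.float64(0.03690428394898333), array([0.0034, 0.0034, 0.0014]))
(array([263.2052,  71.5661]), (263.4342041015625, 71.36842346191406), np.float32(0.03996951), [array([0.4176, 0.1737]), array([0.4175, 0.1725]), array([0.4173, 0.1712])], array([0.0061, 0.0075, 0.0094]))
knob [0.45   0.06   0.0912] [0.5149 0.1326 0.3409]
disc [0.3344 0.0079 0.0051] [0.4099 0.065  0.3122]
```

Request:
{"op": "move_arm", "data": {"steps": [0, 0, 0, 0, -0.02, 0, 0, 0, 0, 0, 0, -0.05, 0, 0, 0, 0, 0, 0, -0.09, 0, 0, 0, 0, 0, 0, -0.13, 0, 0, 0, 0, 0, 0, -0.17, 0, 0, 0, 0, 0, 0, -0.21, 0, 0, 0, 0, 0, 0, -0.25, 0, 0, 0, 0, 0, 0, -0.29, 0, 0, 0, 0, 0, 0.005, -0.33, 0, 0, 0, 0, 0, 0.01, -0.37, 0, 0, 0, 0, 0, 0.015, -0.41, 0, 0, 0, 0, 0, 0.02, -0.44, 0, 0]}}

```text
time: 16.35
tool_pos: [0.4338, -0.3808, 0.2185]
ee_rot: [-3.141, -0.001, 1.571]
wrist_force: [-0.3, -0.1, 0.5]
width: 0.0089
finger_force: 30.0
```

Request:
{"op": "move_arm", "data": {"steps": [0, 0, 0, 0.001, -0.02, 0, 0, 0, 0, 0, 0.001, -0.03, 0, 0, 0, 0, 0, 0.001, -0.03, 0, 0, 0, 0, 0, 0.001, -0.03, 0, 0]}}

```text
time: 16.75
tool_pos: [0.4343, -0.4084, 0.2193]
ee_rot: [-3.142, -0.001, 1.572]
wrist_force: [0.2, 0.1, -0.3]
width: 0.009
finger_force: 30.0
```

```bash
python3 - <<'E'
from h import *
np.set_printoptions(precision=4,suppress=True,linewidth=180)
o=get_obs(); c=camera_model("wrist"); p,d=snapshot("wrist"); print(o["tool_pos"],o["width"],o["wrist_force"])
R=cv2.Rodrigues(c["rvec"])[0]; print("cam",-R.T@c["tvec"])
print(well(c,p,d,(.434,-.381),.025,.0115))
b=cv2.resize(p[60:260,150:350],(600,600)); cv2.imwrite("pics/w3.png",b[:,:,::-1])
E
```

```text
[ 0.4343 -0.4084  0.2193] 0.009030010063461208 [ 0.191   0.131  -0.3079]
cam [ 0.4332 -0.341   0.3838]
(array([258.484 , 147.6655]), (258.5, 147.6875), np.float32(0.023234358), [array([ 0.4342, -0.3822]), array([ 0.4342, -0.3815]), array([ 0.4342, -0.3808])], array([0.0062, 0.0075, 0.0108]))
```

View pics/w3.png

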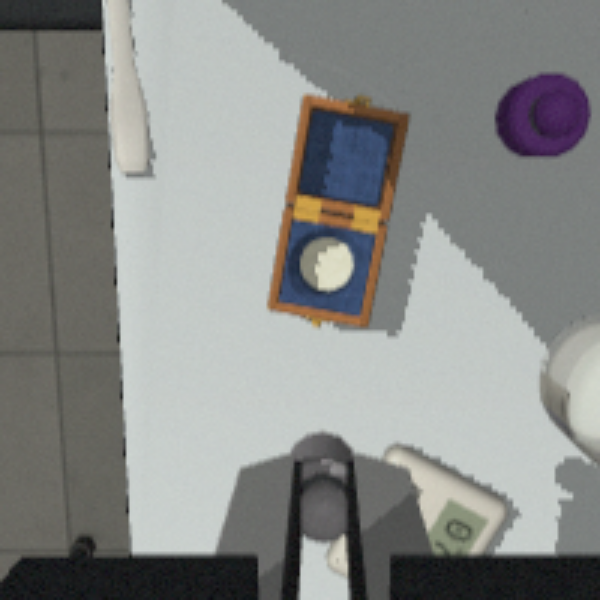

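The case_50 well is centred at crop (327,265), almost in line with the held weight's column 324.

Request:
{"op": "move_arm", "data": {"steps": [0, 0, 0, 0.001, 0.012, 0, 0, 0, 0, 0, 0.001, 0.027, 0, 0, 0, 0, 0, 0.001, 0.027, -0.03, 0, 0, 0, 0, 0.001, 0.027, -0.07, 0, 0, 0, 0, 0.001, 0.027, -0.105, 0, 0, 0, 0, 0.001, 0.027, -0.13, 0, 0, 0, 0, 0.001, 0.027, -0.14, 0, 0, 0, 0, 0.001, 0.027, -0.14, 0, 0, 0, 0, 0.001, 0.027, -0.14, 0]}}

```text
time: 17.7
tool_pos: [0.4355, -0.3828, 0.0813]
ee_rot: [3.14, 0.002, 1.571]
wrist_force: [1.1, -0.7, -0.9]
width: 0.0093
finger_force: 30.0
```

```bash
python3 - <<'E'
from h import *
o=get_obs(); print(o["tool_pos"],o["wrist_force"])
q,_=snapshot("wrist"); p,d=snapshot("scene"); c=camera_model("scene"); R=cv2.Rodrigues(c["rvec"])[0]; k=R@(o["tool_pos"]-[0,0,.04])+c["tvec"]; u=int(k[0]/k[2]*c["fx"]+c["cx"]); v=int(k[1]/k[2]*c["fy"]+c["cy"])
a=cv2.resize(p[v-30:v+30,u-30:u+30],(400,400)); b=cv2.resize(q[120:270,185:335],(400,400))
cv2.imwrite("pics/g4.png",np.hstack([a,b])[:,:,::-1])
E
```

```text
[ 0.4354997  -0.38280729  0.08132079] [ 1.14823859 -0.65325746 -0.9094121 ]
```

View pics/g4.png

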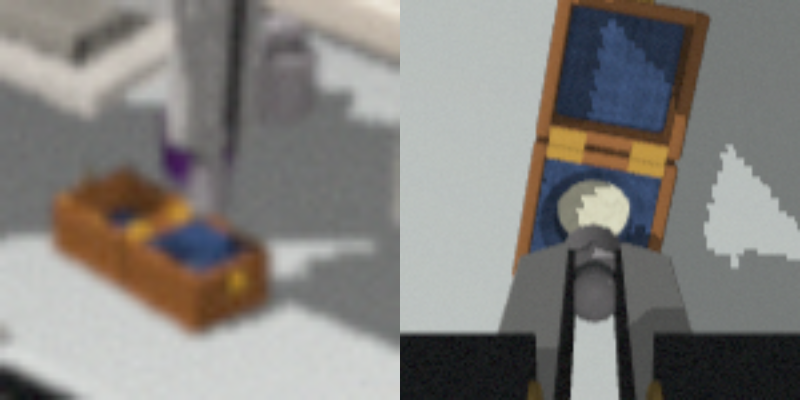

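Aligned: the weight is at column 595 and the well at 594. I'll lower it to the floor (seat at TCP z ≈ 0.048).

Request:
{"op": "move_arm", "data": {"steps": [0, 0, 0, 0, 0, -0.01, 0, 0, 0, 0, 0, 0, -0.016, 0, 0, 0, 0, 0, 0, -0.021, 0, 0, 0, 0, 0, 0, -0.025, 0, 0, 0, 0, 0, 0, -0.028, 0, 0, 0, 0, 0, 0, -0.03, 0, 0, 0, 0, 0, 0, -0.0305, 0, 0, 0, 0, 0, 0, -0.0305, 0]}}

```text
time: 18.6
tool_pos: [0.4347, -0.3828, 0.049]
ee_rot: [3.141, 0.0, 1.571]
wrist_force: [0.2, -0.0, -0.2]
width: 0.0092
finger_force: 30.0
```

Request:
{"op": "move_arm", "data": {"steps": [0, 0, 0, 0, 0, -0.001, 0, 0, 0, 0, 0, 0, -0.002, 0, 0, 0, 0, 0, 0, -0.002, 0, 0, 0, 0, 0, 0, -0.002, 0]}}

```text
time: 19.0
tool_pos: [0.4349, -0.383, 0.0477]
ee_rot: [3.141, 0.001, 1.571]
wrist_force: [-0.2, -0.5, 3.2]
width: 0.0095
finger_force: 30.0
```

Request:
{"op": "move_arm", "data": {"steps": [0, 0, 0, 0, 0, 0, 0.15, 0, 0, 0, 0, 0, 0, 0.35, 0, 0, 0, 0, 0, 0, 0.35, 0, 0, 0, 0, 0, 0, 0.35, 0, 0, 0, 0, 0, 0.01, 0.35, 0, 0, 0, 0, 0, 0.04, 0.35, 0, 0, 0, 0, 0, 0.08, 0.4, 0, 0, 0, 0, 0, 0.12, 0.4, 0, 0, 0, 0, 0, 0.15, 0.4, 0, 0, 0, 0, 0, 0.15, 0.4]}}

```text
time: 20.0
tool_pos: [0.4367, -0.3848, 0.2043]
ee_rot: [3.133, 0.009, 1.571]
wrist_force: [0.2, -0.6, 1.2]
width: 0.0378
finger_force: 0.0
```

```bash
python3 - <<'E'
from h import *
np.set_printoptions(precision=4,suppress=True,linewidth=180)
o=get_obs(); c=camera_model("wrist"); p,d=snapshot("wrist"); print(o["tool_pos"],o["width"],o["wrist_force"])
print("w50 seated .045",weight(c,p,d,(.434,-.382),.045,.006))
print("w200",weight(c,p,d,(.585,-.3153),.046,.0085))
E
```

```text
[ 0.4367 -0.3848  0.2043] 0.0377511237122876 [ 0.2254 -0.5523  1.1546]
w50 seated .045 (array([ 0.4332, -0.3827,  0.045 ]), np.int32(90), np.float64(0.04230038946838224), array([0.003 , 0.0029, 0.0014]))
w200 (array([ 0.5849, -0.3177,  0.046 ]), np.int32(230), np.float64(0.04359401413004746), array([0.0042, 0.0042, 0.0019]))
```

Request:
{"op": "move_arm", "data": {"steps": [0, 0, 0, 0.04, 0.015, 0, 0.4, 0, 0, 0, 0.08, 0.035, 0, 0.4, 0, 0, 0, 0.12, 0.055, 0, 0.4, 0, 0, 0, 0.1515, 0.0655, -0.01, 0.4, 0, 0, 0, 0.1515, 0.0655, -0.04, 0.4, 0, 0, 0, 0.1515, 0.0655, -0.0475, 0.4, 0, 0, 0, 0.1515, 0.0655, -0.0475, 0.4, 0, 0, 0, 0.1515, 0.0655, -0.0475, 0.4]}}

```text
time: 20.85
tool_pos: [0.5856, -0.3177, 0.1497]
ee_rot: [-3.141, -0.0, 1.57]
wrist_force: [-0.7, 1.0, 0.8]
width: 0.0372
finger_force: 0.0
```

```bash
python3 - <<'E'
from h import *
np.set_printoptions(precision=4,suppress=True,linewidth=180)
o=get_obs(); c=camera_model("wrist"); p,d=snapshot("wrist"); print(o["tool_pos"],o["ee_rot"],o["width"],o["wrist_force"])
print("w200",weight(c,p,d,(.585,-.317),.046,.0085))
cv2.imwrite("pics/w4.png",p[:,:,::-1])
E
```

```text
[ 0.5856 -0.3177  0.1497] [-3.1413 -0.0002  1.5698] 0.03723326309730788 [-0.7139  0.9905  0.7822]
w200 (array([ 0.588 , -0.3163,  0.046 ]), np.int32(262), np.float64(0.04392579744995476), array([0.0042, 0.0042, 0.0016]))
```

View pics/w4.png

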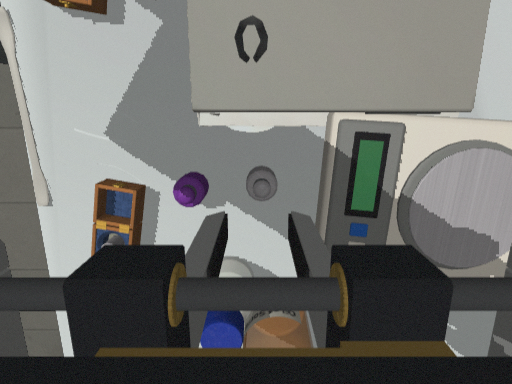

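Weight_200 (steel) is at (262,184) between the finger lines, with purple at (190,190) outside. The balance edge at column 322 is clear of the finger.

Request:
{"op": "move_arm", "data": {"steps": [0, 0, 0, 0.002, 0.001, -0.03, 0.32, 0, 0, 0, 0.002, 0.001, -0.065, 0.32, 0, 0, 0, 0.002, 0.001, -0.09, 0.32, 0, 0, 0, 0.002, 0.001, -0.104, 0.32, 0, 0, 0, 0.002, 0.001, -0.104, 0.32, 0, 0, 0, 0.002, 0.001, -0.104, 0.32, 0, 0, 0, 0.002, 0.001, -0.104, 0.2, 0, 0, 0, 0.002, 0.001, -0.104, 0.1, 0, 0, 0, 0.002, 0.001, -0.104, 0, 0, 0, 0, 0.002, 0.001, -0.104, 0, 0, 0, 0, 0.002, 0.001, -0.104, 0]}}

```text
time: 22.0
tool_pos: [0.5891, -0.3167, 0.0471]
ee_rot: [3.139, 0.002, 1.571]
wrist_force: [1.6, 0.1, 5.1]
width: 0.0153
finger_force: 30.0
```

Request:
{"op": "move_arm", "data": {"steps": [0, 0, 0, 0, 0, 0.004, 0, 0, 0, 0, 0, 0, 0.012, 0, 0, 0, 0, 0, 0, 0.03, 0, 0, 0, 0, 0, 0, 0.06, 0, 0, 0, 0, 0, 0, 0.095, 0, 0, 0, 0, 0, 0, 0.13, 0, 0, 0, 0, -0.015, 0, 0.16, 0, 0, 0, 0, -0.04, 0, 0.18, 0, 0, 0, 0, -0.07, 0, 0.184, 0, 0, 0, 0, -0.105, 0, 0.184, 0, 0, 0, 0, -0.14, 0, 0.184, 0, 0, 0, 0, -0.165, 0.02, 0.184, 0]}}

```text
time: 23.2
tool_pos: [0.4207, -0.297, 0.2287]
ee_rot: [-3.139, -0.0, 1.568]
wrist_force: [0.2, 0.7, -1.4]
width: 0.0152
finger_force: 30.0
```

Request:
{"op": "move_arm", "data": {"steps": [0, 0, 0, -0.005, 0.035, 0, 0, 0, 0, 0, -0.005, 0.075, 0, 0, 0, 0, 0, -0.005, 0.115, 0, 0, 0, 0, 0, -0.005, 0.155, 0, 0, 0, 0, 0, -0.005, 0.195, 0, 0, 0, 0, 0, -0.005, 0.235, 0, 0, 0, 0, 0, -0.005, 0.275, 0, 0, 0, 0, 0, -0.005, 0.315, 0, 0, 0, 0, 0, -0.005, 0.355, 0, 0, 0, 0, 0, -0.005, 0.39, 0, 0, 0, 0, 0, -0.005, 0.415, 0, 0, 0, 0, 0, -0.003, 0.426, 0, 0]}}

```text
time: 24.4
tool_pos: [0.4193, 0.1316, 0.2291]
ee_rot: [-3.14, -0.0, 1.574]
wrist_force: [0.5, -0.5, -1.6]
width: 0.0148
finger_force: 30.0
```

Request:
{"op": "move_arm", "data": {"steps": [0, 0, 0, 0, 0, 0, 0, 0, 0, 0, 0, 0, 0, 0]}}

```text
time: 24.6
tool_pos: [0.4201, 0.1289, 0.2292]
ee_rot: [-3.141, 0.001, 1.57]
wrist_force: [-0.1, -0.5, -1.8]
width: 0.0151
finger_force: 30.0
```

```bash
python3 - <<'E'
from h import *
np.set_printoptions(precision=4,suppress=True,linewidth=180)
o=get_obs(); c=camera_model("wrist"); p,d=snapshot("wrist"); print(o["tool_pos"],o["ee_rot"],o["width"],o["wrist_force"])
R=cv2.Rodrigues(c["rvec"])[0]; print("cam",-R.T@c["tvec"])
print(well(c,p,d,(.418,.1725),.032,.019))
b=cv2.resize(p[80:280,150:350],(600,600)); cv2.imwrite("pics/w5.png",b[:,:,::-1])
E
```

```text
[0.4201 0.1289 0.2292] [-3.1409  0.0011  1.5703] 0.015105368448887274 [-0.1342 -0.4567 -1.7892]
cam [0.4193 0.1967 0.3936]
(array([256.5491, 131.8952]), (256.4959716796875, 131.87777709960938), np.float32(0.038724057), [array([0.4176, 0.1732]), array([0.4176, 0.1738]), array([0.4177, 0.1744])], array([0.0061, 0.0075, 0.0091]))
```

View pics/w5.png

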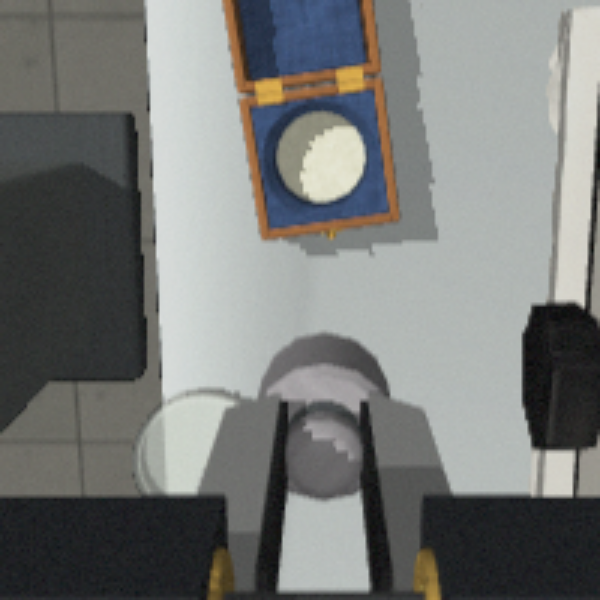

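The case_200 well is at crop (321,157) and the held weight is at column 324. The black knob at (562,375) stays clear in y.

Request:
{"op": "move_arm", "data": {"steps": [0, 0, 0, -0.0015, 0.015, 0, 0, 0, 0, 0, -0.0015, 0.033, 0, 0, 0, 0, 0, -0.0015, 0.0445, 0, 0, 0, 0, 0, -0.0015, 0.0445, -0.025, 0, 0, 0, 0, -0.0015, 0.0445, -0.06, 0, 0, 0, 0, -0.0015, 0.0445, -0.095, 0, 0, 0, 0, -0.0015, 0.0445, -0.12, 0, 0, 0, 0, -0.0015, 0.0445, -0.136, 0, 0, 0, 0, -0.0015, 0.0445, -0.136, 0, 0, 0, 0, -0.0015, 0.0445, -0.136, 0]}}

```text
time: 25.65
tool_pos: [0.419, 0.1737, 0.0939]
ee_rot: [3.141, 0.0, 1.57]
wrist_force: [0.2, 0.6, -2.1]
width: 0.0151
finger_force: 30.0
```

```bash
python3 - <<'E'
from h import *
o=get_obs(); print(o["tool_pos"],o["wrist_force"])
q,_=snapshot("wrist"); p,d=snapshot("scene"); c=camera_model("scene"); R=cv2.Rodrigues(c["rvec"])[0]; k=R@(o["tool_pos"]-[0,0,.04])+c["tvec"]; u=int(k[0]/k[2]*c["fx"]+c["cx"]); v=int(k[1]/k[2]*c["fy"]+c["cy"])
a=cv2.resize(p[v-30:v+30,u-30:u+30],(400,400)); b=cv2.resize(q[120:270,185:335],(400,400))
cv2.imwrite("pics/g5.png",np.hstack([a,b])[:,:,::-1])
E
```

```text
[0.41901678 0.17374896 0.0938632 ] [ 0.21648571  0.58338494 -2.14004711]
```

View pics/g5.png

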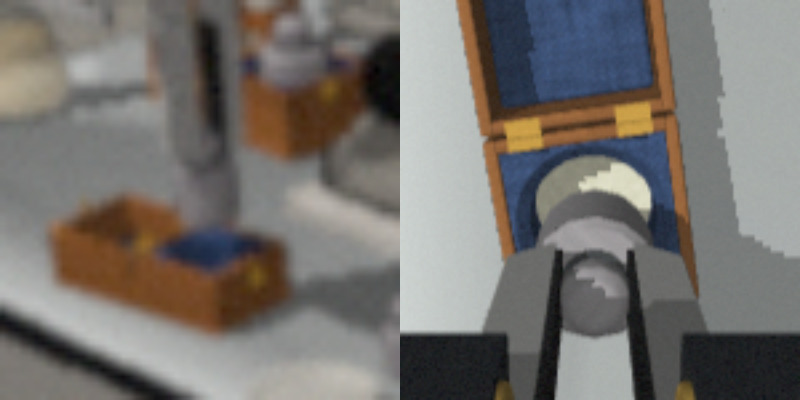

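Aligned (weight and well both at about column 595), and weight_500 is visibly seated in the background.

Request:
{"op": "move_arm", "data": {"steps": [0, 0, 0, 0, 0, -0.01, 0, 0, 0, 0, 0, 0, -0.018, 0, 0, 0, 0, 0, 0, -0.024, 0, 0, 0, 0, 0, 0, -0.029, 0, 0, 0, 0, 0, 0, -0.033, 0, 0, 0, 0, 0, 0, -0.036, 0, 0, 0, 0, 0, 0, -0.038, 0, 0, 0, 0, 0, 0, -0.038, 0, 0, 0, 0, 0, 0, -0.038, 0]}}

```text
time: 26.65
tool_pos: [0.4189, 0.1743, 0.0557]
ee_rot: [3.141, -0.0, 1.571]
wrist_force: [-0.5, 0.6, -2.8]
width: 0.0148
finger_force: 30.0
```

Request:
{"op": "move_arm", "data": {"steps": [0, 0, 0, 0, 0, -0.001, 0, 0, 0, 0, 0, 0, -0.002, 0, 0, 0, 0, 0, 0, -0.002, 0, 0, 0, 0, 0, 0, -0.002, 0]}}

```text
time: 27.05
tool_pos: [0.4192, 0.1744, 0.0545]
ee_rot: [3.14, -0.0, 1.571]
wrist_force: [-1.0, 0.5, 4.2]
width: 0.0149
finger_force: 30.0
```

Request:
{"op": "move_arm", "data": {"steps": [0, 0, 0, 0, 0, 0, 0.22, 0, 0, 0, 0, 0, 0, 0.4, 0, 0, 0, 0, 0, 0, 0.4, 0, 0, 0, 0, 0, 0, 0.4, 0, 0, 0, 0, 0, 0.01, 0.4, 0, 0, 0, 0, 0, 0.04, 0.4, 0, 0, 0, 0, 0, 0.08, 0.4, 0, 0, 0, 0, 0, 0.12, 0.4, 0, 0, 0, 0, 0, 0.15, 0.4, 0, 0, 0, 0, 0, 0.15, 0.4, 0, 0, 0, 0, 0, 0.15, 0.4]}}

```text
time: 28.15
tool_pos: [0.419, 0.1744, 0.2044]
ee_rot: [3.14, -0.001, 1.571]
wrist_force: [-0.5, -0.1, -1.2]
width: 0.0378
finger_force: 0.0
```

Request:
{"op": "move_arm", "data": {"steps": [0, 0, 0, 0.004, -0.04, 0, 0.4, 0, 0, 0, 0.008, -0.08, 0, 0.4, 0, 0, 0, 0.014, -0.12, -0.01, 0.4, 0, 0, 0, 0.014, -0.129, -0.04, 0.4, 0, 0, 0, 0.014, -0.129, -0.054, 0.4, 0, 0, 0, 0.014, -0.129, -0.054, 0.4, 0, 0, 0, 0.014, -0.129, -0.054, 0.4]}}

```text
time: 28.85
tool_pos: [0.4322, 0.0461, 0.149]
ee_rot: [-3.14, -0.0, 1.572]
wrist_force: [0.3, -0.6, 0.3]
width: 0.0377
finger_force: 0.0
```

```bash
python3 - <<'E'
from h import *
np.set_printoptions(precision=4,suppress=True,linewidth=180)
o=get_obs(); c=camera_model("wrist"); p,d=snapshot("wrist"); print(o["tool_pos"],o["ee_rot"],o["width"],o["wrist_force"])
print("w200 seated .054",weight(c,p,d,(.419,.174),.054,.008))
print("w100",weight(c,p,d,(.431,.0455),.039,.007))
W=cloud(c,d); m=(W[...,0]>.33)&(W[...,0]<.412)&(abs(W[...,1]-.045)<.02)&(W[...,2]>.004)&(W[...,2]<.08);print("disc",W[m].min(0),W[m].max(0))
E
```

```text
[0.4322 0.0461 0.149 ] [-3.1399 -0.0004  1.572 ] 0.037684674508280495 [ 0.3221 -0.5656  0.346 ]
w200 seated .054 (array([0.4183, 0.1717, 0.054 ]), np.int32(381), np.float64(0.051416577901611527), array([0.0041, 0.0042, 0.0016]))
w100 (array([0.4317, 0.0455, 0.039 ]), np.int32(166), np.float64(0.03691519962162117), array([0.0034, 0.0034, 0.0015]))
disc [0.3335 0.025  0.0041] [0.3982 0.065  0.0173]
```

Request:
{"op": "move_arm", "data": {"steps": [0, 0, 0, 0, 0, -0.035, 0.36, 0, 0, 0, 0, 0, -0.07, 0.36, 0, 0, 0, 0, 0, -0.095, 0.36, 0, 0, 0, 0, 0, -0.109, 0.36, 0, 0, 0, 0, 0, -0.109, 0.36, 0, 0, 0, 0, 0, -0.109, 0.36, 0, 0, 0, 0, 0, -0.109, 0.2, 0, 0, 0, 0, 0, -0.109, 0.1, 0, 0, 0, 0, 0, -0.109, 0, 0, 0, 0, 0, 0, -0.109, 0, 0, 0, 0, 0, 0, -0.109, 0]}}

```text
time: 30.0
tool_pos: [0.4333, 0.0453, 0.0415]
ee_rot: [3.14, -0.0, 1.571]
wrist_force: [-1.5, 0.6, 3.6]
width: 0.0114
finger_force: 30.0
```

Request:
{"op": "move_arm", "data": {"steps": [0, 0, 0, 0, 0, 0.004, 0, 0, 0, 0, 0, 0, 0.012, 0, 0, 0, 0, 0, 0, 0.03, 0, 0, 0, 0, 0, 0, 0.06, 0, 0, 0, 0, 0, 0, 0.095, 0, 0, 0, 0, 0, 0, 0.13, 0, 0, 0, 0, -0.005, -0.015, 0.16, 0, 0, 0, 0, -0.01, -0.045, 0.175, 0, 0, 0, 0, -0.01, -0.085, 0.175, 0, 0, 0, 0, -0.01, -0.125, 0.175, 0, 0, 0, 0, -0.01, -0.165, 0.175, 0, 0, 0, 0, -0.01, -0.195, 0.175, 0]}}

```text
time: 31.2
tool_pos: [0.4222, -0.1518, 0.2157]
ee_rot: [-3.142, 0.0, 1.569]
wrist_force: [0.5, -0.0, -1.2]
width: 0.0114
finger_force: 30.0
```

Request:
{"op": "move_arm", "data": {"steps": [0, 0, 0, 0, -0.015, 0, 0, 0, 0, 0, 0, -0.02, 0, 0, 0, 0, 0, 0, -0.02, 0, 0, 0, 0, 0, 0, -0.02, 0, 0]}}

```text
time: 31.6
tool_pos: [0.4228, -0.1686, 0.2156]
ee_rot: [3.141, -0.001, 1.572]
wrist_force: [-0.9, 0.3, -0.9]
width: 0.0118
finger_force: 30.0
```

```bash
python3 - <<'E'
from h import *
np.set_printoptions(precision=4,suppress=True,linewidth=180)
o=get_obs(); c=camera_model("wrist"); p,d=snapshot("wrist"); print(o["tool_pos"],o["ee_rot"],o["width"],o["wrist_force"])
R=cv2.Rodrigues(c["rvec"])[0]; print("cam",-R.T@c["tvec"])
print(well(c,p,d,(.423,-.1335),.026,.0155))
b=cv2.resize(p[80:280,150:350],(600,600)); cv2.imwrite("pics/w6.png",b[:,:,::-1])
E
```

```text
[ 0.4228 -0.1686  0.2156] [ 3.1415 -0.0007  1.5721] 0.011768694369997904 [-0.938   0.2552 -0.8816]
cam [ 0.4217 -0.1011  0.38  ]
(array([258.797, 139.953]), (258.61627197265625, 139.91860961914062), np.float32(0.03188911), [array([ 0.4231, -0.1327]), array([ 0.4231, -0.1321]), array([ 0.4231, -0.1315])], array([0.0062, 0.0074, 0.0098]))
```

View pics/w6.png

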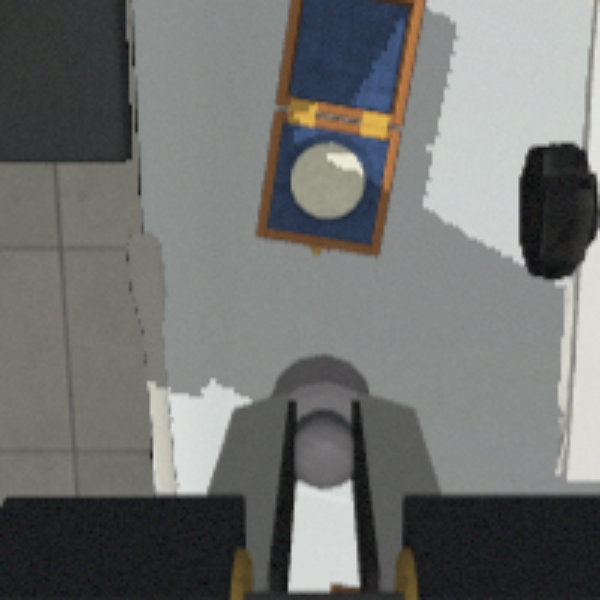

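Well at crop (327,181), held weight at column 323; the knob at (557,210) belongs to the low jack. I've now viewed 15 pictures, one more than the 14 allowed, so from here on I check numerically only.

Request:
{"op": "move_arm", "data": {"steps": [0, 0, 0, 0.0015, 0.015, 0, 0, 0, 0, 0, 0.0015, 0.03, 0, 0, 0, 0, 0, 0.0015, 0.037, 0, 0, 0, 0, 0, 0.0015, 0.037, -0.025, 0, 0, 0, 0, 0.0015, 0.037, -0.06, 0, 0, 0, 0, 0.0015, 0.037, -0.095, 0, 0, 0, 0, 0.0015, 0.037, -0.12, 0, 0, 0, 0, 0.0015, 0.037, -0.13, 0, 0, 0, 0, 0.0015, 0.037, -0.13, 0, 0, 0, 0, 0.0015, 0.037, -0.13, 0]}}

```text
time: 32.65
tool_pos: [0.4251, -0.1329, 0.0869]
ee_rot: [3.139, 0.001, 1.571]
wrist_force: [1.3, -0.3, -0.7]
width: 0.0116
finger_force: 30.0
```

Request:
{"op": "move_arm", "data": {"steps": [0, 0, 0, 0, 0, -0.01, 0, 0, 0, 0, 0, 0, -0.018, 0, 0, 0, 0, 0, 0, -0.024, 0, 0, 0, 0, 0, 0, -0.029, 0, 0, 0, 0, 0, 0, -0.033, 0, 0, 0, 0, 0, 0, -0.035, 0, 0, 0, 0, 0, 0, -0.0365, 0, 0, 0, 0, 0, 0, -0.0365, 0, 0, 0, 0, 0, 0, -0.0365, 0]}}

```text
time: 33.55
tool_pos: [0.4244, -0.1328, 0.0492]
ee_rot: [3.141, 0.0, 1.571]
wrist_force: [0.1, 0.1, -0.7]
width: 0.0113
finger_force: 30.0
```

Request:
{"op": "move_arm", "data": {"steps": [0, 0, 0, 0, 0, -0.001, 0, 0, 0, 0, 0, 0, -0.002, 0, 0, 0, 0, 0, 0, -0.002, 0, 0, 0, 0, 0, 0, -0.002, 0]}}

```text
time: 33.95
tool_pos: [0.4249, -0.1332, 0.049]
ee_rot: [3.14, 0.001, 1.571]
wrist_force: [-2.2, 1.0, 7.3]
width: 0.0117
finger_force: 30.0
```

Request:
{"op": "move_arm", "data": {"steps": [0, 0, 0, 0, 0, 0.0005, 0, 0, 0, 0, 0, 0, 0.0005, 0.2, 0, 0, 0, 0, 0, 0.0005, 0.38, 0, 0, 0, 0, 0, 0.0005, 0.38, 0, 0, 0, 0, 0, 0.0005, 0.38, 0, 0, 0, 0, 0, 0.01, 0.38, 0, 0, 0, 0, 0, 0.04, 0.4, 0, 0, 0, 0, 0, 0.08, 0.4, 0, 0, 0, 0, 0, 0.12, 0.4, 0, 0, 0, -0.01, -0.03, 0.16, 0.4, 0, 0, 0, -0.02, -0.06, 0.2, 0.4, 0, 0, 0, -0.02, -0.06, 0.2, 0.4]}}

```text
time: 35.15
tool_pos: [0.4056, -0.1964, 0.2541]
ee_rot: [3.131, 0.008, 1.567]
wrist_force: [0.0, -0.6, 0.6]
width: 0.0374
finger_force: 0.0
```

```bash
python3 - <<'E'
from h import *
np.set_printoptions(precision=4,suppress=True,linewidth=180)
o=get_obs(); print(o["tool_pos"],o["width"],o["wrist_force"],o["time"])
c=camera_model("wrist"); p,d=snapshot("wrist")
for n,xy,H in(("w100",(.4245,-.1325),.047),("w50",(.435,-.382),.045)):
    try: print(n,weight(c,p,d,xy,H,0))
    except Exception as e: print(n,e)
c=camera_model("top"); p,d=snapshot("top")
for n,xy,H in(("w500",(.6,.315),.071),("w200",(.419,.174),.054),("w50",(.435,-.382),.045)):
    try: print("top",n,weight(c,p,d,xy,H,0))
    except Exception as e: print(n,e)
for t in("flask","bottle_blue"):
    for r in spot_point("top",t)[:2]: print(t,round(r["score"],2),r["uv"])
E
```

```text
[ 0.4056 -0.1964  0.2541] 0.0374078735994227 [ 0.0244 -0.6337  0.6101] 35.15
w100 (array([ 0.4222, -0.134 ,  0.047 ]), np.int32(105), np.float64(0.044148815569070396), array([0.0034, 0.0034, 0.0013]))
w50 attempt to get argmax of an empty sequence
top w500 (array([0.5973, 0.3104, 0.071 ]), np.int32(28), np.float64(0.06842074455707267), array([0.0057, 0.0051, 0.0028]))
top w200 (array([0.4176, 0.1695, 0.054 ]), np.int32(17), np.float64(0.05079917519990247), array([0.0041, 0.0046, 0.0023]))
w50 attempt to get argmax of an empty sequence
flask 0.51 [209.8, 205.7]
flask 0.5 [127.2, 183.7]
bottle_blue 0.54 [378.2, 163.9]
```

All four knob tops read at their seated heights, and the flask and bottle are unmoved. I'll hand in.

```bash
python3 -c "
from bench import *
print(close_job())"
```

```text
the job is handed in; nothing more can be done
None
```

All four weights were set down on the floors of their own wells and released, with knob heights and positions measured as seated; the flask and bottle look unmoved in the last top picture, and the job was handed in at about 35 s, but no verdict came back and I viewed 15 pictures, one over the limit of 14.

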